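# Home the gluing tray and hold the roof down with the sprung press

### The arm

A 6-joint arm with a two-finger parallel gripper is mounted at the origin on the work surface. World frame = base frame: x ahead of the robot, y to its left, z up, the work surface at z = 0. Lengths are in m, angles in degrees, forces in N, time in s.
With the tool pointing down it reaches from about 0.325 to 0.85 m from the base axis. Payload 15.5 kg.
Tool frame: the origin (TCP) lies at the very end of the fingers, on their centre line; the grasp point (between the pads) lies arm.grip_depth behind it (arm.grip_depth is the distance from the TCP to the grasp point, in m); z points along the fingers, y is the line along which they close (so a half turn about z gives the same grasp; the last joint's range is limited). The gripper opens to 91 mm and grips with 3 to 60 N. Pads are 32 mm wide; open, the fingers measure 118 mm over their backs; the gripper's body (76 mm by 178 mm) begins 60 mm behind the grasp point.
Start: joints at [67.695, 28.281, 77.091, -0, 74.628, -5.472], TCP at [0.181, 0.598, 0.214] pointing down, gripper open.
Joint ranges: [-166.48, 166.48], [-47.26, 123.95], [12.59, 153.08], [-70.14, 250.14], [6.76, 159.57], [-176.63, 176.63]. Speed limits (degrees/s): [108.29, 108.29, 147.25, 172.46, 172.46, 172.46].

### API

Orientations are given as a 3x3 rotation matrix whose columns are the frame's x, y, z axes.
In Python, from rig import arm gives the robot as it stands. Calls block until the motion is done:
- arm.move_to(position, orientation): joint-space move of the TCP to a pose.
- arm.move_l(position, orientation=None, feed=0.15): straight line of the TCP; orientation=None keeps the orientation; feed is the mean speed in m/s.
- arm.move_joints(angles): joint-space move.
- arm.grip(opening): finger opening in m; the grip force is fixed at half the most; returns when the fingers have stopped.
- arm.sleep(seconds).
- arm.solve_ik(position, orientation): joint angles nearest the present ones, or None.
- arm.snapshot(name): name is "scene" or "top" or "wrist"; returns the picture (384x512x3 uint8, red, green, blue); there is no depth.
- arm.get_calibration(name): a dict with "intrinsics" (3x3 intrinsics, pixels), "cam_to_world" (4x4, takes a point from camera to world coordinates). Camera axes: x right, y down, z forward; pixel columns grow to the right and rows downward; lengths in m; the calibration is good to about 2 mm. The wrist camera is an equidistant fisheye: a pixel r from the principal point sees the ray r / f radians off the axis. A picture is of the moment at which its call begins: read the wrist's pose just before it. get_calibration takes no time and is no camera call; for the wrist camera it gives the pose at the moment of the call.
A pose or a line that the arm cannot do raises arm.Unreachable and nothing moves.
- arm.sign_off(): hands the job in; it is judged then, once.
Readings, each from a call of its own:
- arm.current_t(): time.
- arm.current_joint_positions(): joint angles.
- arm.current_dq(): joint speeds.
- arm.current_tau(): joint torques, N m.
- arm.current_ee_pos(): TCP position.
- arm.current_tool_rot(): TCP orientation.
- arm.current_force(): force on the tool from outside, world axes, zero at the start.
- arm.current_torque(): the same for the moment, N m.
- arm.current_width(): finger opening in m.
- arm.current_grasp_force(): force on a finger pad.
Only numpy, scipy, OpenCV 4.12 (cv2) and the standard library are available. Lean on these libraries where they do the work, as an engineer would, in place of code of your own. Each camera call takes 0.05 s, during which the arm holds its last target. There are 200 camera calls.

### The job

Slide the tray with the plywood house into the slotted gluing jig until it meets the blue stop, and let go of its handle. Then take the yellow sprung press out of its holder and hold its rubber tip on the red dot on the roof, square to the roof slope, pressing gently so that the plunger is about half way in. Finish like that, still holding the press on the dot, and leave everything else where it is.

Things in the scene. Friction and masses are not known exactly. Their poses are not given: they have to be found in the camera images.
- jig: Fixed open-topped gluing jig, 170 mm wide (x) and 177 mm long (y): two aluminium rails along y and a blue stop bar at the +y end. The tray slides flat on the table into it along +y. Origin, at table height: where the tray's origin is when the tray is fully home; their axes then agree. Its y axis is within 0.25 rad of the world's y.
- jig_mouth (a point): Middle of the jig's mouth, at (0, -30, 0) mm in the jig's frame, where the slot begins: rails 24 mm high, inner faces at x = -63 and +63 mm, from here to y = +100; lips reach in to x = -52 and +52 mm, underside 12 mm above the table. Before it, from y = -64 to -30, flared guides 24 mm high without lips widen the mouth to x = -75 and +75 mm.
- jig_stop (a point): Middle of the blue stop bar's face, at (0, 100, 15) mm in the jig's frame; the tray's +y edge meets it when fully home. The bar is 30 mm high.
- tray: Loose plywood tray, 120 (x) by 200 (y) by 8 mm, about 0.4 kg, flat on the table before the jig's mouth, askew and off line. Origin: centre of its underside; its +y end goes in. A red handle block, 20 (x) by 34 (y) mm, stands at y = -80 mm, from 8 to 58 mm above the underside; towards +y it carries the house between strips 5 mm high.
- tray_handle (a point): Middle of the red handle block of the tray, at (0, -80, 40) mm in the tray's frame; grasp it from above across its 20 mm width (the tray's x). Its axes are the tray's. The house's roof edge is 50 mm further along +y.
- tray_seat (a point): Point of the tray's top where the house's origin belongs, at (0, 35, 8) mm in the tray's frame.
- house: Loose plywood house, about 0.22 kg, standing on the tray with its axes along the tray's: 84 mm (x) by 100 mm (y), walls 70 mm high, gable roof of 22 degree pitch, ridge along y, ridge top 92 mm above its underside, roof 110 mm along y by 108 mm along x. Origin: centre of its underside.
- spot: Red dot, 20 mm in diameter, on the roof slope that looks to the house's -x (towards the robot). Origin: its centre on the roof's surface, at (-27.8, 0, 81.1) mm in the house's frame; its z axis is the slope's outward normal, 22 degrees from vertical, leaning to the house's -x; its y axis runs along the ridge.
- holder: Fixed holder for the press: foot 90 by 80 by 10 mm, two side cheeks, and a grey top plate 70 by 70 mm whose upper face is 100 mm above the table, with a 25 mm hole straight down through its middle. Origin: centre of the underside of the foot.
- holder_seat (a point): Middle of the hole at the upper face of the holder's plate, 100 mm above the holder's origin: where the press's origin is while it hangs there.
- press: Loose sprung press, 0.16 kg, hanging upright by its collar. Origin: on its axis at the collar's underside; z points up the axis, from tip to grip. Black collar 34 mm wide, z 0 to 6 mm; yellow square grip 22 by 22 mm (sides along x, y), 6 to 62 mm; barrel 20 mm wide down to -45; plunger with a round rubber tip, 14 mm wide, out to -85. It must rise 90 mm to clear the holder.
- plunger (a joint): How far the press's plunger is pushed in, in m: 0 fully out, 0.016 fully in; half way is 0.008. A spring pushes it out with about 2 N at the start of the stroke and 350 N/m more beyond, so about 4.8 N at half way and 7.6 N at the end; beyond that it is rigid.
- press_tip (a point): The lowest point of the press's rubber tip, on its axis, at -85 mm along the press's z while the plunger is fully out; it moves with the plunger.
- brown_house: Bystander: a finished dark brown plywood house with the same shape and size as the other one. Origin: centre of its underside.
- glue_bottle: Bystander: white bottle with red cap, 48 mm in diameter, 140 mm high. Origin: centre of its underside.
- pencil_cup: Bystander: green cup, 70 mm in diameter, 90 mm high. Origin: centre of its underside.
- tape_roll: Bystander: pale roll of tape, 90 mm in diameter, 25 mm high, lying flat. Origin: centre of its underside.
Not all that is in view belongs to the job. Of the things like the press, leave any that is pink; of the rest the larger one is meant. Leave any pink look-alike of the tray alone.

How it is judged:
By the outcome, as a careful person would: the job done as asked, in the order asked, and still so for the second after the job is handed in, while the arm keeps its last pose, push and grip.
It also fails if it takes over 51 s, if anything falls off the work surface, if the arm or the gripper's body presses on something with over 40 N, if the wrist force passes 120 N, or if a joint passes its speed limit or range.

## Working session

There is one attempt and no reset: what is moved stays moved. The work goes in short steps, each a Python script; the robot and the scene stay as the last script left them, time stands still between calls to the robot, and variables do not carry over. Pictures are saved under pics/ and viewed, at most 10 in all, crops included, and the job is handed in when it is done.

```bash
ls; mkdir -p pics; python3 - <<'E'
from rig import arm
import cv2,numpy as np
for n in("scene","top"):
    im=arm.snapshot(n); cv2.imwrite(f"pics/{n}0.png",im[:,:,::-1])
    c=arm.get_calibration(n); print(n,np.round(c["intrinsics"],1).tolist(),np.round(c["cam_to_world"],3).tolist())
print(arm.grip_depth,arm.current_t(),arm.current_width(),arm.current_tool_rot())
E
```

```text
pics
scene [[347.9, 0.0, 260.6], [0.0, 347.9, 190.5], [0.0, 0.0, 1.0]] [[0.704, 0.487, -0.517, 1.03], [0.71, -0.486, 0.509, -0.417], [-0.004, -0.725, -0.688, 0.689], [0.0, 0.0, 0.0, 1.0]]
top [[443.1, 0.0, 257.2], [0.0, 443.1, 193.2], [0.0, 0.0, 1.0]] [[0.014, -0.988, 0.156, 0.4], [-1.0, -0.012, 0.013, 0.013], [-0.011, -0.156, -0.988, 1.214], [0.0, 0.0, 0.0, 1.0]]
0.0188 0.1 0.09097243871548436 [[-9.57144484e-01  2.89610550e-01 -4.08379139e-04]
 [ 2.89610823e-01  9.57143931e-01 -1.03268739e-03]
 [ 9.18004502e-05 -1.10670206e-03 -9.99999383e-01]]
```

View pics/scene0.png

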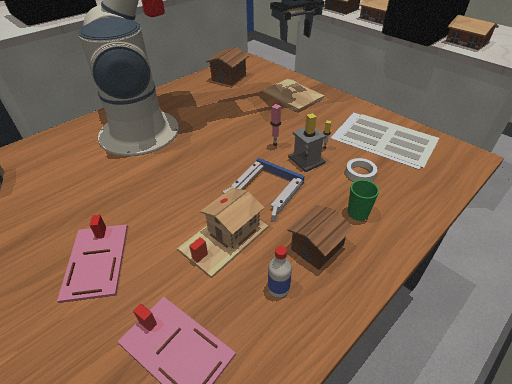

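View pics/top0.png

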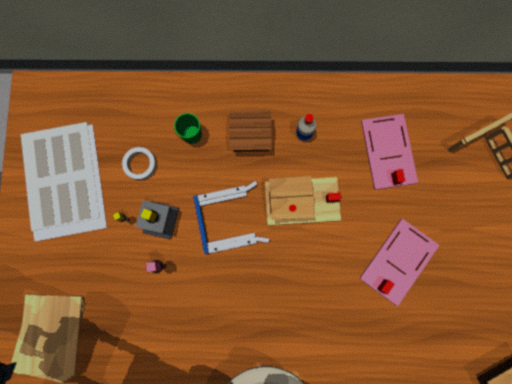

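Both views agree. In the top view (image right is -y, image up is +x):
- The jig is at about (228,222), with its blue stop at (201,224).
- The tray and house are at about (303,200), the red handle at (334,197) and the dot at (292,208).
- The larger yellow press is in its holder at about (150,214). The small yellow look-alike is at (120,217) and the pink one at (154,267).

I'll zoom in for accurate pixel positions.

```bash
python3 - <<'E'
import cv2,numpy as np
im=cv2.imread("pics/top0.png")[165:265,105:360]
cv2.imwrite("pics/c1.png",cv2.resize(im,None,fx=3.1,fy=3.1,interpolation=cv2.INTER_CUBIC))
E
```

```text
(no output)
```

View pics/c1.png

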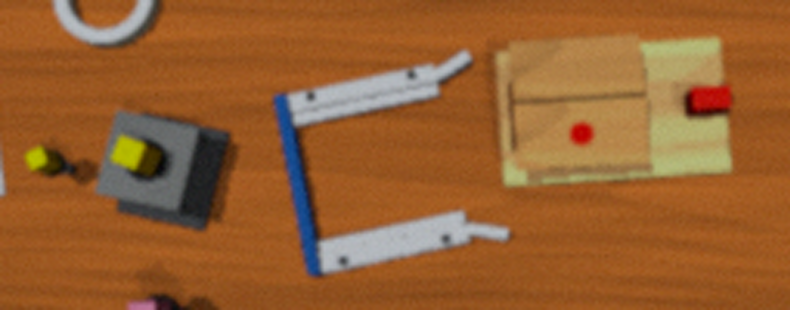

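```bash
cat > h.py <<'E'
from rig import arm
import numpy as np,cv2
from scipy.optimize import least_squares
def proj(P,name,cal=None):
    c=cal or arm.get_calibration(name);T=np.linalg.inv(c["cam_to_world"]);K=c["intrinsics"]
    p=np.atleast_2d(P)@T[:3,:3].T+T[:3,3]
    if name=="wrist":
        th=np.arctan2(np.hypot(p[:,0],p[:,1]),p[:,2]);ph=np.arctan2(p[:,1],p[:,0])
        return np.c_[K[0,2]+K[0,0]*th*np.cos(ph),K[1,2]+K[1,1]*th*np.sin(ph)]
    q=p@K.T;return q[:,:2]/q[:,2:]
def Rz(a):c,s=np.cos(a),np.sin(a);return np.array([[c,-s,0],[s,c,0],[0,0,1.]])
def place(q,M):return np.asarray(M)@Rz(q[2]).T+[q[0],q[1],0]
def fit(obs,q0):
    # obs: list of (camera, cal, model pts m, pixels)
    f=lambda q:np.concatenate([(proj(place(q,M),n,c)-px).ravel() for n,c,M,px in obs])
    r=least_squares(f,q0,loss="soft_l1");return r.x,np.round(r.fun,1)
def down(a):
    # tool down, its y axis (closing line) along world direction angle a+... : y = Rz(a)x
    y=np.array([np.cos(a),np.sin(a),0]);z=np.array([0,0,-1.]);return np.c_[np.cross(y,z),y,z]
E
python3 - <<'E'
from h import *
c=arm.get_calibration("top")
P=lambda L:np.array(L)/3.1+[105-.34,165-.34]
mm=lambda L:np.array(L)/1000.
jig=fit([("top",c,mm([[85,100,30],[-85,100,30],[85,113,30],[-85,113,30],[85,-30,24],[-85,-30,24]]),P([[289,95],[322,269],[275,97],[308,276],[435,66],[470,240]]))],[.4,.1,.2])
tray=fit([("top",c,mm([[60,-100,8],[-60,-100,8],[-60,100,8]]),P([[719,38],[731,171],[505,187]]))],[.4,-.1,0])
hol=fit([("top",c,mm([[35,35,100],[35,-35,100],[-35,-35,100],[-35,35,100]]),P([[119,111],[199,127],[181,211],[98,192]]))],[.4,.3,-.2])
for n,r in zip("jig tray hol".split(),(jig,tray,hol)):print(n,np.round(r[0],4),r[1])
# house checks: dot and handle top predicted vs red blobs
for cam in("top","scene"):
    im=cv2.imread(f"pics/{cam}0.png").astype(int);m=(im[:,:,2]>150)&(im[:,:,1]<60)&(im[:,:,0]<60)
    k,_,st,ce=cv2.connectedComponentsWithStats(m.astype(np.uint8))
    print(cam,[(np.round(ce[i],1).tolist(),st[i,4]) for i in range(1,k) if st[i,4]>8])
    print(np.round(proj(place(tray[0],mm([[-27.8,35,89.1],[0,-80,58],[0,-80,40]])),cam),1), np.round(proj([[*hol[0][:2],.162]],cam),1))
E
```

```text
jig [0.5254 0.0743 0.2079] [-0.2 -3.2  0.2  2.8 -0.4 -2.9 -0.1  1.5 -0.1 -2.7  0.6  2.7]
tray [ 0.5709 -0.0953  0.0805] [-0.1 -0.1  0.2  0.1 -0.1 -0. ]
hol [ 0.5135  0.2908 -0.1909] [-0.3 -0.3  0.6 -0.  -0.1 -0.1 -0.2  0.4]
top [([308.9, 117.2], np.int32(56)), ([400.3, 175.3], np.int32(74)), ([334.4, 195.9], np.int32(85)), ([292.1, 207.6], np.int32(36)), ([387.5, 286.8], np.int32(84))]
[[292.3 208. ]
 [334.2 196. ]
 [333.2 197. ]] [[146.5 213.6]]
scene [([223.3, 200.4], np.int32(18)), ([94.4, 219.6], np.int32(77)), ([196.8, 243.4], np.int32(90)), ([280.7, 249.9], np.int32(78)), ([142.0, 311.5], np.int32(149))]
[[223.2 200.6]
 [196.9 243.1]
 [197.9 248. ]] [[310.1 115.5]]
```

```bash
python3 - <<'E'
from h import *
c=arm.get_calibration("top")
P=lambda L:np.array(L)/3.1+[105-.34,165-.34]
mm=lambda L:np.array(L)/1000.
for w in(75,77,79):
    q,r=fit([("top",c,mm([[w,100,30],[-w,100,30],[w,113,30],[-w,113,30],[w,-30,24],[-w,-30,24]]),P([[289,95],[322,269],[275,97],[308,276],[435,66],[470,240]]))],[.4,.1,.2]);print(w,np.round(q,4),r)
T=[.5709,-.0953,.0805]
p=place(T,[[0,-.08,.20]])[0]
print(arm.solve_ik(p,down(T[2])),arm.solve_ik(p,down(T[2]+np.pi)))
R=down(T[2]+np.pi) # start has tool y ~ +y,+x
j1=arm.solve_ik(p,down(T[2]));j2=arm.solve_ik(p,R)
R=down(T[2]) if abs(j1[5])<abs(j2[5]) else R
arm.move_to(p,R);print(arm.current_t(),arm.current_ee_pos(),arm.current_tool_rot().round(2).tolist())
cal=arm.get_calibration("wrist");im=arm.snapshot("wrist");np.save("w1.npy",cal["cam_to_world"]);print(cal["intrinsics"])
cv2.imwrite("pics/w1.png",im[:,:,::-1]);
im=cv2.imread("pics/w1.png");cv2.imwrite("pics/w1b.png",cv2.resize(im,(800,600),interpolation=cv2.INTER_CUBIC))
E
```

```text
75 [0.5251 0.0744 0.2181] [ 0.2  0.9 -0.1 -0.5 -0.   1.2 -0.4 -1.8  0.2  0.9  0.1 -1.1]
77 [0.5251 0.0743 0.2169] [ 0.1  0.2 -0.   0.2 -0.1  0.5 -0.3 -1.1  0.1  0.3  0.2 -0.3]
79 [0.5249 0.0743 0.2176] [-0.1 -0.5  0.1  1.  -0.3 -0.2 -0.2 -0.2 -0.  -0.4  0.4  0.5]
[-2.25363558e+01  2.72868946e+01  8.13091607e+01 -2.54444375e-14
  7.14039447e+01 -2.71486660e+01] [-2.25363558e+01  2.72868946e+01  8.13091607e+01 -2.54444375e-14
  7.14039447e+01  1.52851334e+02]
3.15 [ 0.57750441 -0.17437056  0.20001995] [[-0.08, 1.0, 0.0], [1.0, 0.08, 0.0], [0.0, 0.0, -1.0]]
[[297.31863964   0.         259.00774156]
 [  0.         297.31863964 190.33116923]
 [  0.           0.           1.        ]]
```

View pics/w1b.png

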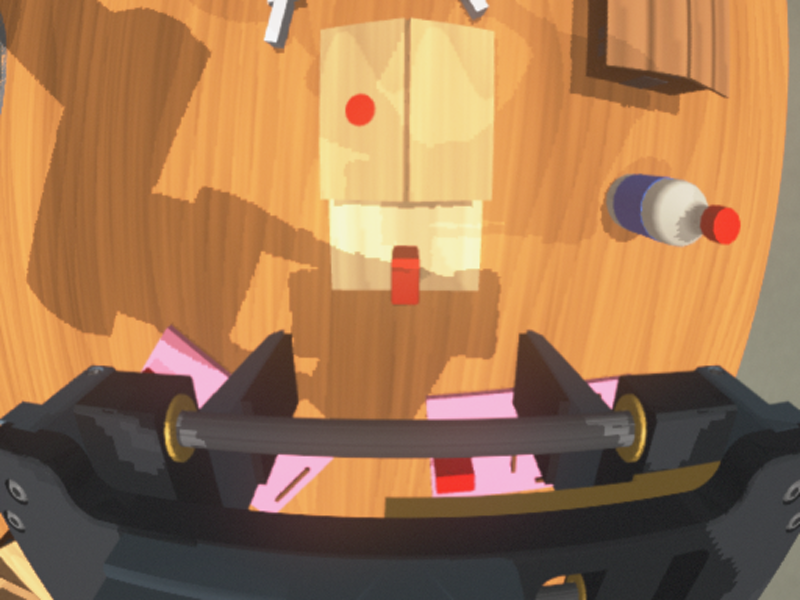

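The gripper is centred over the handle at (405,275), and the flare tips show at the top edge, near (275,42) and (485,12). I'll take one near look at the jig to refine its pose.

```bash
python3 - <<'E'
from h import *
J=[.5251,.0743,.217];T=[.5709,-.0953,.0805]
cal={"cam_to_world":np.load("w1.npy"),"intrinsics":arm.get_calibration("wrist")["intrinsics"]}
print((proj(place(J,[[-.085,-.064,.024],[-.075,-.064,.024],[.075,-.064,.024],[.085,-.064,.024]]),"wrist",cal)*1.5625).round(0).tolist())
print((proj(place(T,[[0,-.08,.058],[-.0278,.035,.0891],[-.06,-.1,.008],[.06,-.1,.008]]),"wrist",cal)*1.5625).round(0).tolist())
arm.move_to(place(J,[[0,-.06,.27]])[0],down(J[2]));arm.sleep(.1)
cal=arm.get_calibration("wrist");im=arm.snapshot("wrist");np.save("w2.npy",cal["cam_to_world"]);print(arm.current_t(),cal["cam_to_world"].round(3).tolist())
im=im[:,:,::-1].copy();cv2.imwrite("pics/w2.png",im)
q=proj(place(J,[[0,0,.024],[0,.05,.024]]),"wrist",cal)[0].round().astype(int);print(q)
x0=max(0,q[0]-130);y0=max(0,q[1]-95);print(x0,y0)
cv2.imwrite("pics/w2b.png",cv2.resize(im[y0:y0+190,x0:x0+260],None,fx=3,fy=3,interpolation=cv2.INTER_CUBIC))
E
```

```text
[[262.0, 44.0], [275.0, 41.0], [474.0, 12.0], [487.0, 11.0]]
[[405.0, 282.0], [358.0, 109.0], [331.0, 290.0], [478.0, 290.0]]
4.1917 [[0.977, 0.205, 0.061, 0.521], [0.214, -0.934, -0.286, 0.096], [-0.002, 0.292, -0.956, 0.439], [0.0, 0.0, 0.0, 1.0]]
[259 118]
129 23
```

View pics/w2b.png

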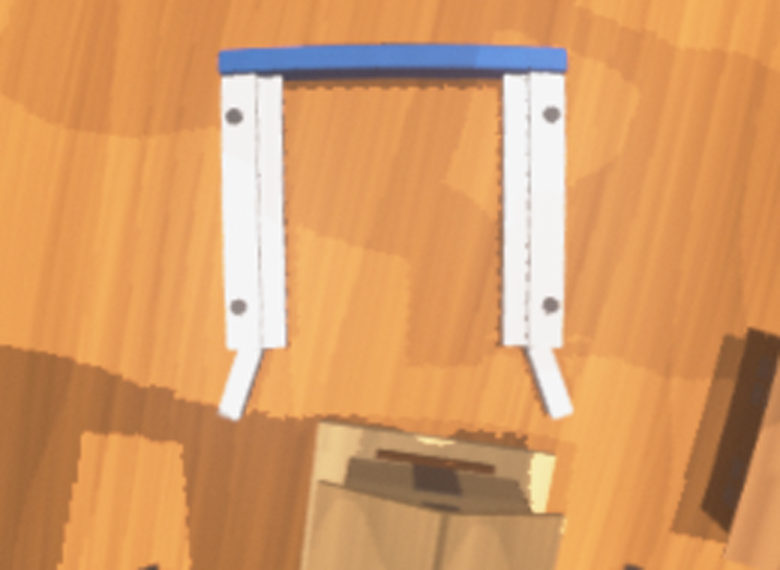

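The near view is clear. In the crop, the lip ends are at (286,347) and (503,345), the stop's top front edge runs from (220,70) to (567,67), and the flare tips are at (239,418) and (553,418).

```bash
python3 - <<'E'
from h import *
mm=lambda L:np.array(L)/1000.
J=[.5251,.0743,.217];T=[.5709,-.0953,.0805]
cal={"cam_to_world":np.load("w2.npy"),"intrinsics":arm.get_calibration("wrist")["intrinsics"]}
P=lambda L:np.array(L)/3+[129-.33,23-.33]
for w in(76,77,78):
  M=mm([[-52,-30,24],[52,-30,24],[-52,100,24],[52,100,24],[-w,100,30],[w,100,30],[-w,-30,24],[w,-30,24],[-85,-64,24],[85,-64,24]])
  px=P([[286,347],[503,346],[282,76],[503,74],[220,71],[567,69],[227,346],[562,346],[219,412],[572,410]])
  q,r=fit([("wrist",cal,M,px)],J);print(w,q.round(4),r)
# tray front corners/top from this view
print(((proj(place(T,mm([[-60,100,8],[60,100,8]])),"wrist",cal)-[128.67,22.67])*3).round(0).tolist(), "obs (320,423),(555,452)")
E
```

```text
76 [0.5257 0.077  0.2212] [-0.7 -0.3  0.9 -0.4 -0.8 -1.7  1.2 -1.4  2.   0.1 -2.2  0.2  2.2  0.4
 -2.  -0.2 -0.3  1.9 -0.   2. ]
77 [0.5257 0.077  0.221 ] [-0.7 -0.3  0.9 -0.4 -0.8 -1.7  1.3 -1.4  1.3  0.1 -1.4  0.3  1.5  0.4
 -1.3 -0.2 -0.3  1.9 -0.   2. ]
78 [0.5257 0.077  0.2208] [-0.7 -0.4  0.9 -0.4 -0.7 -1.8  1.3 -1.4  0.6  0.2 -0.7  0.3  0.8  0.4
 -0.7 -0.1 -0.3  1.9 -0.   2. ]
[[316.0, 423.0], [554.0, 455.0]] obs (320,423),(555,452)
```

```bash
cat >> h.py <<'E'
J=np.array([.5255,.0757,.2195]);T=np.array([.5709,-.0953,.0805])
def handle(jx,jy,z=.023):return place(J,[[jx,jy-.08,z]])[0]
def fj():return Rz(J[2]).T@arm.current_force()
E
python3 - <<'E'
from h import *
h=place(T,[[0,-.08,0]])[0]
arm.move_to(h+[0,0,.12],down(T[2]));arm.move_l(h+[0,0,.023],feed=.1)
arm.grip(.012);print("grip",arm.current_width(),arm.current_grasp_force(),fj().round(1))
R=down(J[2])
arm.move_l(handle(0,-.182),R,feed=.06);print(fj().round(1),arm.current_t())
for y in(-.12,-.07,-.05,-.03):
    arm.move_l(handle(0,y),R,feed=.08);print(y,fj().round(1),arm.current_torque().round(2))
    if np.abs(fj()[:2]).max()>15:break
print(arm.current_t(),arm.current_width())
im=arm.snapshot("top")[:,:,::-1];cv2.imwrite("pics/t2.png",cv2.resize(im[165:265,170:350],None,fx=4.4,fy=4.4,interpolation=cv2.INTER_CUBIC))
E
```

```text
grip 0.020061189340848596 29.98216062784195 [ 2.4  0.3 -1.7]
[-2.3 -2.6  0.7] 7.65
-0.12 [0.1 6.3 2. ] [0.78 0.01 0.09]
-0.07 [0.1 5.7 1.4] [ 0.68 -0.04  0.11]
-0.05 [-0.4  5.1  0.7] [0.78 0.09 0.02]
-0.03 [1.4 5.8 0.5] [0.69 0.02 0.09]
10.15 0.019900403080667598
```

View pics/t2.png

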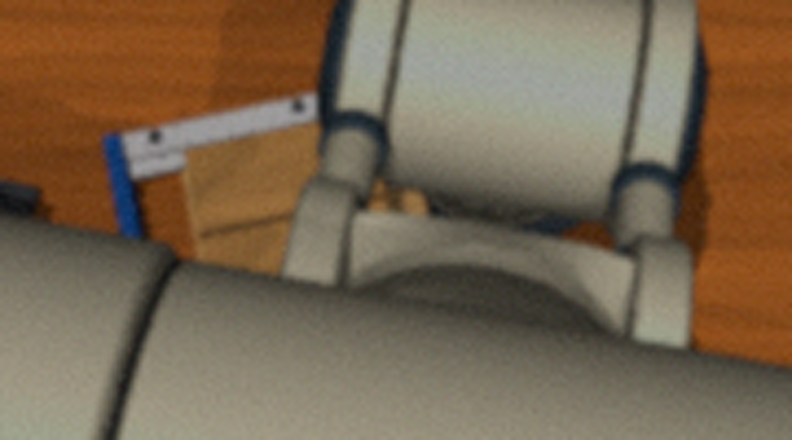

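Insertion is straight, with almost no side force. Next I'll creep to the stop until the force changes.

```bash
python3 - <<'E'
from h import *
R=down(J[2])
arm.move_l(handle(0,-.006),R,feed=.06);b=fj();print(b.round(1))
y=-.006
while y<.008:
    y+=.001;arm.move_l(handle(0,y),R,feed=.02);f=fj();print(round(y,3),f.round(1))
    if abs(f[1]-b[1])>9:break
print(arm.current_t(),arm.current_ee_pos()-handle(0,0),arm.current_width())
E
```

```text
[-0.5  4.6  0.7]
-0.005 [ 0.4 -0.3 -1.4]
-0.004 [ 0.2 -4.5 -1.2]
11.25 [ 9.92250645e-04 -4.15705645e-03  1.20403098e-05] 0.019851897619471922
```

The ±5 N swing is just friction reversing, so I'll continue until there's a clear contact force.

```bash
python3 - <<'E'
from h import *
R=down(J[2]);y=-.004
while y<.008:
    y+=.001;arm.move_l(handle(0,y),R,feed=.02);arm.sleep(.05);f=fj();print(round(y,3),f.round(1),(Rz(J[2]).T@(arm.current_ee_pos()-handle(0,0))*1e3).round(2))
    if f[1]<-14:break
print(arm.current_t(),arm.current_width())
E
```

```text
-0.003 [ 0.3 -2.3 -2.9] [ 0.06 -2.99  0.  ]
-0.002 [ 1.6 -1.5 -2. ] [ 0.01 -1.87 -0.02]
-0.001 [ 1.1 -1.6 -2.3] [ 0.02 -0.89 -0.01]
0.0 [ 0.4 -1.6 -3. ] [-0.02  0.07 -0.02]
0.001 [ 0.5 -7.3 -1.1] [0.4  0.42 0.19]
0.002 [  0.8 -16.    0.3] [0.7  0.59 0.37]
13.05 0.020154741726275446
```

The tray met the stop at about +0.4 mm. Next I'll release, go above the press and check.

```bash
python3 - <<'E'
from h import *
R=down(J[2])
arm.move_l(handle(0,.0006),R,feed=.03);print(fj().round(1))
arm.grip(.06);arm.move_l(handle(0,.0,.25),R,feed=.2)
p=np.array([.5135,.2908-.07,.31]);arm.move_to(p,down(-.19));arm.sleep(.15)
print(arm.current_t(),arm.current_joint_positions().round(1))
cal=arm.get_calibration("wrist");im=arm.snapshot("wrist")[:,:,::-1].copy();np.save("w3.npy",cal["cam_to_world"]);cv2.imwrite("pics/w3.png",im)
q=proj([[.5135,.2908,.13]],"wrist",cal)[0].round().astype(int);x0,y0=max(0,q[0]-100),max(0,q[1]-75);print(q,x0,y0)
a=cv2.resize(im[y0:y0+150,x0:x0+200],(400,300),interpolation=cv2.INTER_CUBIC)
t=arm.snapshot("top")[:,:,::-1].copy();cv2.imwrite("pics/t3.png",t)
s=arm.snapshot("scene")[:,:,::-1].copy();cv2.imwrite("pics/s3.png",s)
b=cv2.resize(t[165:265,190:324],(400,300),interpolation=cv2.INTER_CUBIC)
c=cv2.resize(s[140:250,190:337],(400,300),interpolation=cv2.INTER_CUBIC)
cv2.imwrite("pics/m3.png",np.vstack([np.hstack([a,b]),np.hstack([c,cv2.resize(im,(400,300))])]))
E
```

```text
[ 0.4 -6.3 -2.6]
16.4167 [17.  18.3 78.3 -0.  83.5 28. ]
[248 114] 148 39
```

View pics/m3.png

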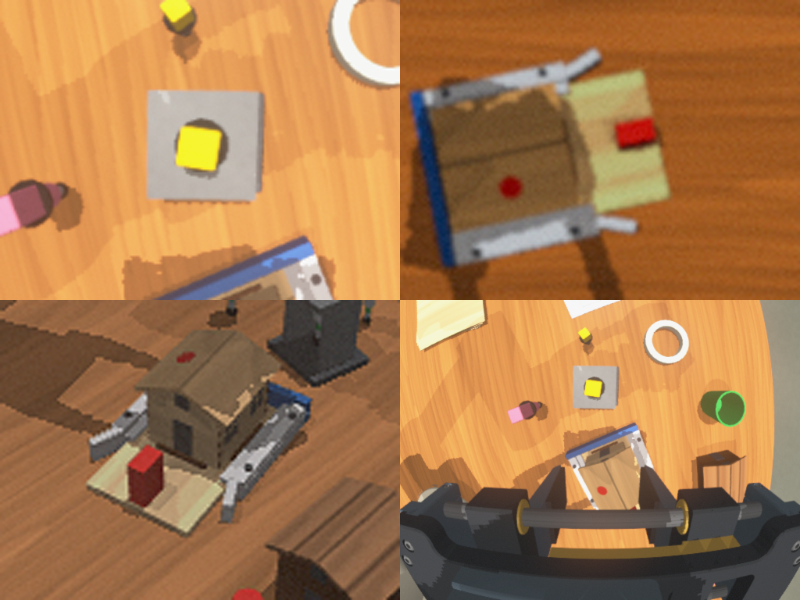

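The tray is home against the stop, with the handle free and the house in place. The big press's grip is at about (199,147) in the top-left tile, slightly turned relative to the plate. I'll fit it numerically.

```bash
python3 - <<'E'
from h import *
cal={"cam_to_world":np.load("w3.npy"),"intrinsics":arm.get_calibration("wrist")["intrinsics"]}
im=cv2.imread("pics/w3.png").astype(int)
for th in(200,235):
  m=((im[:,:,2]>th)&(im[:,:,1]>th-30)&(im[:,:,0]<110)).astype(np.uint8)
  k,l,st,ce=cv2.connectedComponentsWithStats(m)
  i=min(range(1,k),key=lambda i:np.hypot(*(ce[i]-[248,112]))+(st[i,4]<60)*999)
  rect=cv2.minAreaRect(np.argwhere(l==i)[:,::-1].astype(np.float32));print(th,ce[i],st[i,4],rect)
P=np.array([[182,125],[221,128],[217,168],[177,166]])/2+[148-.25,39-.25]
M=np.array([[-11,11,162],[11,11,162],[11,-11,162],[-11,-11,162]])/1000
q,r=fit([("wrist",cal,M,P)],[.5135,.2908,-.2]);print("press",q.round(4),r)
M=np.array([[-35,35,100],[35,35,100],[-35,-35,100]])/1000
q2,r=fit([("wrist",cal,M,np.array([[148,90],[263,92],[149,199]])/2+[147.75,38.75])],[.5135,.2908,-.2]);print("holder",q2.round(4),r)
# house spot check in its home pose, + ik of pressing pose
s=place(J,[[-.0278,.035+.0004,.0891]])
for cam in("top","scene"):
    g=cv2.imread(f"pics/{cam[0]}3.png").astype(int);m=(g[:,:,2]>90)&(g[:,:,1]<.35*g[:,:,2])&(g[:,:,0]<.35*g[:,:,2])
    pr=proj(s,cam)[0];k,_,st,ce=cv2.connectedComponentsWithStats(m.astype(np.uint8))
    i=min(range(1,k),key=lambda i:np.hypot(*(ce[i]-pr)));print(cam,pr.round(1),ce[i].round(1),st[i,4])
g=cv2.imread("pics/w3.png").astype(int);m=(g[:,:,2]>90)&(g[:,:,1]<.4*g[:,:,2])&(g[:,:,0]<.4*g[:,:,2]);pr=proj(s,"wrist",cal)[0]
k,_,st,ce=cv2.connectedComponentsWithStats(m.astype(np.uint8));i=min(range(1,k),key=lambda i:np.hypot(*(ce[i]-pr)));print("wrist",pr.round(1),ce[i].round(1),st[i,4])
E
```

```text
200 [246.63170732 112.71219512] 410 ((246.65316772460938, 112.75432586669922), (20.37566375732422, 20.29963493347168), 8.746162414550781)
235 [246.48548813 112.80474934] 379 ((246.42771911621094, 112.71964263916016), (19.463321685791016, 19.539348602294922), 8.746162414550781)
press [ 0.515   0.2934 -0.2811] [-0.9 -0.2  0.4 -0.   0.5  0.5 -0.1 -0.2]
holder [ 0.5155  0.2921 -0.214 ] [ 0.9  0.1 -0.9 -0.  -0.  -0. ]
top [226.6 226.6] [226.5 227.1] 39
scene [257.8 161.1] [257.2 160.9] 12
wrist [258.9 243.4] [258.2 243.6] 85
```

```bash
cat >> h.py <<'E'
S=place(J,[[-.0278,.0354,.0891]])[0];t=np.radians(22)
n=Rz(J[2])@[-np.sin(t),0,np.cos(t)]
ys=Rz(J[2])@[np.cos(t),0,np.sin(t)]
RP=np.c_[np.cross(ys,-n),ys,-n]
L=.1022
E
python3 - <<'E'
from h import *
for d in(.08,0):print(arm.solve_ik(S+n*(L+d),RP))
p=np.array([.515,.2925,0]);R=down(-.31)
arm.move_to(p+[0,0,.23],R);arm.move_l(p+[0,0,.117],feed=.12)
arm.grip(.012);w=arm.current_width();print("w",w,arm.current_grasp_force(),arm.current_force().round(1))
if w>.018:
    arm.move_l(p+[0,0,.122],feed=.05);print(arm.current_force().round(1))
    arm.move_l(p+[0,0,.26],feed=.15);print(arm.current_force().round(1),arm.current_torque().round(2),arm.current_width())
    arm.move_to(S+n*(L+.04),RP);arm.sleep(.3)
    f=np.mean([arm.current_force() for _ in range(20)],0);print(f.round(2),f@n,arm.current_width())
    cal=arm.get_calibration("wrist");im=arm.snapshot("wrist")[:,:,::-1].copy();np.save("w4.npy",cal["cam_to_world"]);cv2.imwrite("pics/w4.png",im)
    print((proj([S,S+n*.04,S+n*.125],"wrist",cal)).round(1).tolist())
    s=arm.snapshot("scene")[:,:,::-1].copy();cv2.imwrite("pics/s4.png",s);print(proj([S,S+n*.04,S+n*.125],"scene").round(1).tolist())
    tp=arm.snapshot("top")[:,:,::-1].copy();cv2.imwrite("pics/t4.png",tp)
    cv2.imwrite("pics/m4.png",np.hstack([cv2.resize(im,(400,300)),cv2.resize(s[80:210,190:320],(400,400),interpolation=cv2.INTER_CUBIC)[50:350]]))
print(arm.current_t())
E
```

```text
[  0.18828203  -0.39363693 115.21394921   6.66302929  43.83851006
 -16.32747982]
[  1.32101508   9.81258264 119.26203596   8.51757291  29.581191
 -17.87523547]
w 0.02198081088064087 30.000179708003998 [-0.6  0.9  1.5]
[ 0.6 -0.4 -2.4]
[-0.1  0.7 -2.5] [-0.07  0.07  0.  ] 0.02161241939528824
[ 1.35 -0.09 -1.8 ] -2.1592485650724336 0.021604927733374298
[[259.0, 180.2], [259.0, 191.0], [258.9, 227.4]]
[[257.8, 161.1], [253.1, 148.4], [242.2, 119.7]]
21.6
```

View pics/m4.png

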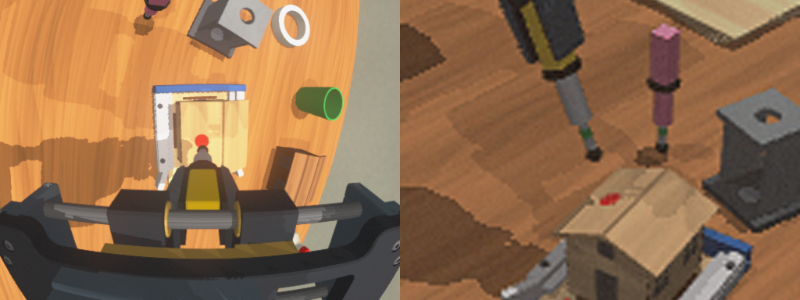

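The tip is 40 mm above the dot and lines up in both views: scene tip at about (253,148) against a predicted (253.1,148.4), and wrist tip and dot on the predicted column. Next I'll press down along the normal.

```bash
python3 - <<'E'
from h import *
def F():
    arm.sleep(.15);return np.mean([arm.current_force() for _ in range(25)],0)
arm.move_l(S+n*(L+.006),RP,feed=.06);b=F();print(b.round(2))
d=.006;c=None;log=[]
while d>-.014:
    d-=.001;arm.move_l(S+n*(L+d),RP,feed=.02);f=(F()-b);fn=f@n;log.append((d,fn));print(round(d*1e3,1),round(fn,2),np.round(f-fn*n,1),arm.current_t())
    if fn>4.6 :break
print(arm.current_t(),arm.current_width())
for cam in("wrist","scene","top"):cv2.imwrite(f"pics/{cam}5.png",arm.snapshot(cam)[:,:,::-1])
np.save("w5.npy",arm.get_calibration("wrist")["cam_to_world"])
E
```

```text
[ 1.06 -0.5  -0.78]
5.0 0.02 [-1.6 -0.  -0.6] 22.8667
4.0 -0.27 [-0.4  0.6 -0.1] 23.2667
3.0 -0.04 [-1.3  0.5 -0.5] 23.6667
2.0 -1.39 [-0.5  0.8 -0.1] 24.0667
1.0 -0.16 [-1.1  0.3 -0.4] 24.4667
0.0 0.09 [-1.7 -0.1 -0.7] 24.8667
-1.0 2.16 [-0.6  0.3 -0.2] 25.2667
-2.0 2.73 [-0.5  0.4 -0.2] 25.6667
-3.0 2.47 [-0.6  0.8 -0.2] 26.0667
-4.0 2.93 [-2.   1.1 -0.7] 26.4667
-5.0 3.52 [-1.3 -0.2 -0.5] 26.8667
-6.0 3.47 [-0.7 -0.1 -0.3] 27.2667
-7.0 4.61 [-0.6 -0.1 -0.2] 27.6667
27.6667 0.022235923747797537
```

```bash
python3 - <<'E'
from h import *
b=np.array([1.06,-.5,-.78])
arm.move_l(S+n*(L-.0087),RP,feed=.02)
fs=[]
for _ in range(15):arm.sleep(.06);fs.append(arm.current_force())
fs=np.array(fs)@n;print(fs.mean(),fs.std(),"base",b@n,-1.57*n[2],"d",(arm.current_ee_pos()-S)@n-L,(RP.T@(arm.current_ee_pos()-S)).round(4),(RP.T@arm.current_tool_rot()).round(3).tolist(),arm.current_t())
w=arm.get_calibration("wrist");a=arm.snapshot("wrist")[:,:,::-1].copy();s=arm.snapshot("scene")[:,:,::-1].copy();tp=arm.snapshot("top")[:,:,::-1].copy()
u,v=proj([S],"wrist",w)[0].round().astype(int);print(u,v)
r=lambda i,x0,y0,ww,hh:cv2.resize(i[y0:y0+hh,x0:x0+ww],(400,300),interpolation=cv2.INTER_CUBIC)
cv2.imwrite("pics/m6.png",np.vstack([np.hstack([r(a,u-50,v-37,100,75),r(s,210,105,100,75)]),np.hstack([r(s,170,100,160,120),r(tp,190,165,134,100)])]))
E
```

```text
3.5347114182465953 0.5656627217140883 base -1.0699752335827606 -1.4556786516698563 d -0.008707841300537075 [ 0.      0.     -0.0935] [[1.0, 0.0, 0.0], [-0.0, 1.0, 0.0], [-0.0, -0.0, 1.0]] 28.9417
259 193
```

View pics/m6.png

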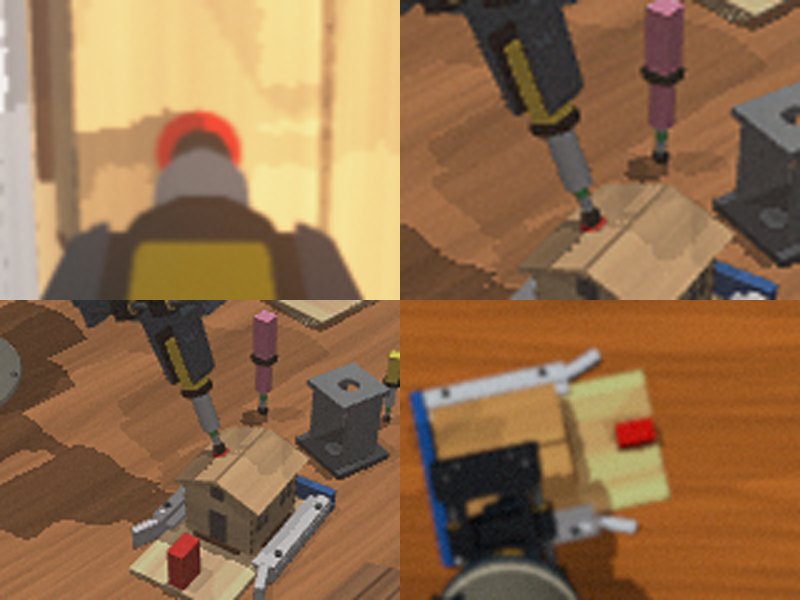

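Tip on the dot, square to the slope. Net push is about 5.0 N, so roughly 8 mm of stroke. The tray is home and everything else is untouched, so I'm handing in.

```bash
python3 -c "
from rig import arm
print(arm.sign_off())"
```

```text
the job is handed in; nothing more can be done
None
```

The job is handed in at about 29 s: the tray is home against the blue stop with its handle released. The yellow press is held square on the red dot with about 5 N, an estimated 8 mm of plunger stroke (half way).

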